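# Line up two part cartons in the corner of the counter stop

### The job

On the spare-parts counter, push the orange carton along the surface into the corner of the white slotted-angle stop, so that it is flush against both the long rail and the end plate, and push the blue carton up beside it, flush against the rail and touching the orange one. Only push them with the fingers: do not lift or tip any carton, leave the white carton and everything else where it stands, and finish clear of everything.

Things in the scene. Friction and masses are not known exactly. Their poses are not given: they have to be found in the camera images.
- orange_carton: Closed cardboard carton, 64 x 64 mm in plan, 60 mm tall, 0.24 to 0.46 kg, orange with white tape on top and pale labels. Origin: centre of its underside; z up, x and y square to its sides. Starts in any place of a row of three between robot and rail, turned at most 15 degrees, 15 mm or more clear of its neighbours.
- blue_carton: Closed cardboard carton, 64 x 64 mm in plan, 60 mm tall, 0.24 to 0.46 kg, blue with white tape on top and pale labels. Origin: centre of its underside; z up, x and y square to its sides. Starts in any place of a row of three between robot and rail, turned at most 15 degrees, 15 mm or more clear of its neighbours.
- white_carton: Closed cardboard carton, 64 x 64 mm in plan, 60 mm tall, 0.24 to 0.46 kg, white with red tape on top and red labels: a bystander, not to be disturbed. Origin: centre of its underside; z up, x and y square to its sides. Starts in any place of a row of three between robot and rail, turned at most 15 degrees, 15 mm or more clear of its neighbours.
- stop: White slotted steel angle fixed to the counter, L-shaped in plan, 30 mm high, 4 mm thick. Origin: its inner corner, at the left end of the rail as the robot sees it, at counter height. Rail: inner face in the plane x = 0, 500 mm long from the origin along -y. End plate: inner face in the plane y = 0, 100 mm along -x (towards the robot). A 30 mm foot flange lies behind. x points away from the robot within 5 degrees.
- wheel: Bystander: small black rubber trolley wheel with red hub, lying flat at the robot's right, 120 mm across, 40 mm thick. Origin: centre of its underside.
- bearing: Bystander: steel bearing ring lying flat behind the rail, 52 mm across, 16 mm thick. Origin: centre of its underside.
- tin: Bystander: closed tin standing behind the rail, 66 mm across, 85 mm tall, green label. Origin: centre of its underside.
- mug: Bystander: blue mug standing at the robot's left, 76 mm across, 85 mm tall. Origin: centre of its underside.
- wrench: Bystander: steel wrench 170 mm long lying at the robot's right near the base. Origin: centre of its underside; x along it.
Things that resemble listed ones, but are neither listed nor needed, are in the scene too. Leave any purple look-alike of the blue_carton alone.

How it is judged:
By the outcome, as a careful person would: the job done as asked, in the order asked, and still so for the second after the job is handed in, with the robot touching nothing.
It also fails if it takes over 69 s, if anything falls off the work surface, if the arm or the gripper's body presses on something with over 40 N, if the wrist force passes 120 N, or if a joint passes its speed limit or range.

### The arm

A 6-joint arm with a two-finger parallel gripper is mounted at the origin on the work surface. World frame = base frame: x ahead of the robot, y to its left, z up, the work surface at z = 0. Lengths are in m, angles in rad, forces in N, time in s.
With the tool pointing down it reaches from about 0.35 to 0.975 m from the base axis. Payload 4.9 kg.
Tool frame: the origin (TCP) lies at the very end of the fingers, on their centre line; the grasp point (between the pads) lies 19 mm behind it (ctrl.grip_point_offset is the distance from the TCP to the grasp point, in m); z points along the fingers, y is the line along which they close (so a half turn about z gives the same grasp; the last joint's range is limited). The gripper opens to 85 mm and grips with 20 to 120 N. Pads are 22 mm wide; open, the fingers measure 114 mm over their backs; the gripper's body (76 mm by 85 mm) begins 54 mm behind the grasp point. The pads swing forward as they close: fully open they stand 13 mm farther back than shut.
Start: joints at [1.181, 0.053, 1.613, -0, 1.476, -0.119], TCP at [0.167, 0.602, 0.231] pointing down, gripper open.
Joint ranges: [-3.01, 3.01], [-1.01, 2.22], [0.06, 2.58], [-1.02, 4.17], [0.09, 2.62], [-3.14, 3.14]. Speed limits (rad/s): [2.57, 2.57, 3.14, 3.14, 3.14, 3.14].

### API

Orientations are given as a rotation vector (axis times angle).
In Python, from station import ctrl gives the robot as it stands.
- The arm moves only by the tool send_rows, never from a script. Its argument "rows" is a list of rows, each a list of 3 entries, a list of its own where there are three numbers: the finger opening in cm, from 0 to 8.54, then the shift along the tool's x, y, z in cm, then the turn about the tool's z in degrees. A call has 1 to 10 rows; each row shifts and turns the commanded pose from where the row before left it, along the tool's axes as they then stand; what a row does not reach is not made up. A row lasts 1/8 s, in which the tool goes at most 62.5 mm and 10.7 degrees, less where a joint would pass 70% of its speed; a pose out of reach is approached as far as the arm can. A call with a gripper value outside its range is refused whole. The fingers move at their own pace and stop on an object; "newtons" is the grip in N (left out, the last holds). Time passes only in rows, so rows that do not move let the fingers close. It gives the time, the measured TCP pose, the force, the opening and the grip force at its end, in the units of the state.
- ctrl.get_obs(): the state, without advancing time (a new reading comes with each control period).
- ctrl.get_image(name): name is "side" or "top" or "wrist"; returns a dict with "frame" (420x560x3 uint8, red, green, blue), "range_z" (420x560 float32, m along the optical axis (not along the pixel's ray), 0 where there is no reading), "fx", "fy", "cx", "cy" (pixels), "k1" (the pictures are not rectified: a ray, as slopes to the right and down, at radius r is drawn at 1 + k1 r^2 times it, then the intrinsics apply), "cam_to_world" (4x4, takes a point from camera to world coordinates). Camera axes: x right, y down, z forward; pixel columns grow to the right and rows downward; lengths in m; the calibration is good to about 2 mm. A picture is of the moment at which its call begins.
- ctrl.finish_job(): hands the job in; it is judged then, once.
The state is a dict: "t": time; "q": joint angles; "dq": joint speeds; "effort": joint torques, N m; "tool_pos": TCP position; "tool_rot": TCP orientation; "contact_force": force on the tool from outside, world axes, zero at the start; "wrist_torque": the same for the moment, N m; "opening": finger opening in m; "grip_force": force on a finger pad.
Only numpy, scipy, OpenCV 4.12 (cv2) and the standard library are available. Lean on these libraries where they do the work, as an engineer would, in place of code of your own. Each camera call takes 0.05 s, during which the arm holds its last target. There are 200 camera calls.

## Working session

There is one attempt and no reset: what is moved stays moved. The work goes in short steps, Python scripts to look and compute and a tool call to move; the robot and the scene stay as the last step left them, time stands still between calls to the robot, and variables do not carry over. Pictures are saved under pics/ and viewed, at most 10 in all, crops included, and the job is handed in when it is done.

Besides the shell and the picture viewer there is one more tool, called after "Request:" as a command line: name --argument value ..., lists and objects as JSON in quotes. send_rows: Moves the arm, as the interface text tells. Its arguments: {"type":"object","properties":{"rows":{"type":"array","items":{"type":"array"}},"newtons":{"type":"number"}},"required":["rows"]}

```bash
mkdir -p pics; ls
cat > h.py <<'E'
import numpy as np,cv2
from station import ctrl
def grab(name):
    im=ctrl.get_image(name); np.savez('pics/%s.npz'%name,**{k:np.array(v) for k,v in im.items()}); return im
def world(im):
    h,w=im['range_z'].shape
    u,v=np.meshgrid(np.arange(w),np.arange(h))
    xd=(u-im['cx'])/im['fx'];yd=(v-im['cy'])/im['fy']
    x,y=xd.copy(),yd.copy()
    for _ in range(10):
        s=1+im['k1']*(x*x+y*y);x=xd/s;y=yd/s
    z=im['range_z']; P=np.stack([x*z,y*z,z,np.ones_like(z)],-1)
    W=P@np.array(im['cam_to_world']).T
    W[z==0]=np.nan
    return W[...,:3]
E
python3 - <<'E'
from h import *
for n in('top','side'):
    im=grab(n); cv2.imwrite(f'pics/{n}0.png',im['frame'][...,::-1]); print(n,np.round(im['cam_to_world'],3).tolist())
o=ctrl.get_obs();print(o['t'],o['tool_pos'],o['tool_rot'],o['contact_force'])
E
```

```text
pics
top [[-0.014, -0.999, 0.049, 0.456], [-1.0, 0.013, -0.02, 0.01], [0.019, -0.049, -0.999, 1.28], [0.0, 0.0, 0.0, 1.0]]
side [[0.901, -0.292, 0.322, 0.155], [-0.435, -0.629, 0.645, -0.733], [0.014, -0.721, -0.693, 0.809], [0.0, 0.0, 0.0, 1.0]]
0.1 [0.16699212 0.60167763 0.2301435 ] [-4.24082452e-01 -3.11238143e+00  2.92494927e-03] [-0.23255436  0.73411085  0.45967934]
```

View pics/top0.png

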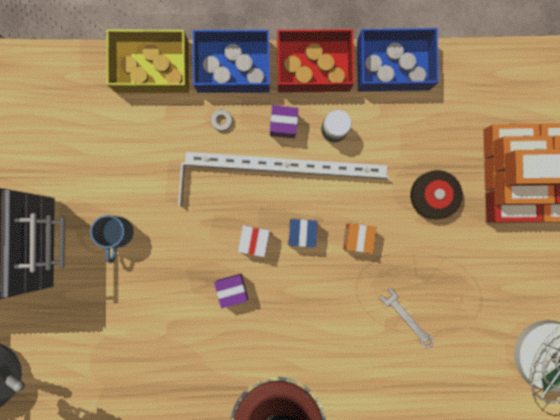

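View pics/side0.png

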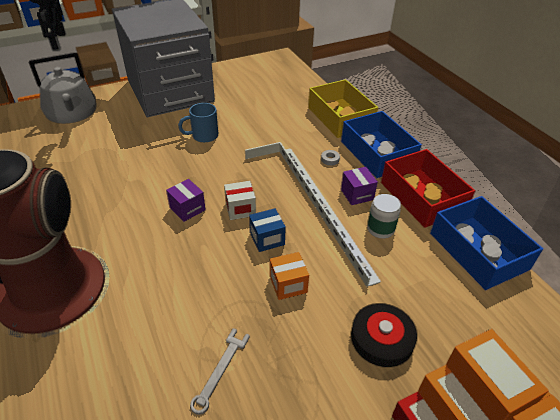

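Top picture: the orange carton is at about (361,239), blue at (304,234), white at (255,241), and the stop's inner corner at (187,165). Things that could be mistaken: purple look-alikes (231,291) and (284,121), blue mug (111,233), blue bins, and the big orange boxes at (530,170). I choose orange (361,239) and blue (304,234).

```bash
cat >> h.py <<'E'
def rects(im,W,boxes):
    out={}
    for n,(u0,v0,u1,v1,zl,zh) in boxes.items():
        P=W[v0:v1,u0:u1].reshape(-1,3); P=P[(P[:,2]>zl)&(P[:,2]<zh)]
        (c,s,a)=cv2.minAreaRect((P[:,:2]*1000).astype(np.float32)); a=(a+45)%90-45
        out[n]=(np.round(c,1),np.round(s,1),round(a,1),np.round(np.median(P[:,2]),4),len(P)); print(n,*out[n])
    return out
E
python3 - <<'E'
from h import *
im=dict(np.load('pics/top.npz')); W=world(im)
rects(im,W,dict(orange=(335,210,390,262,.05,.07),blue=(283,212,325,255,.05,.07),white=(232,218,278,262,.05,.07),
 rail=(200,145,395,182,.02,.036),plate=(172,172,192,215,.02,.036),rail_all=(170,145,395,215,.022,.036)))
for (u,v) in [(187,165),(385,176),(186,200)]: print(u,v,np.round(W[v-3:v+4:3,u],3).tolist())
# rail inner edge: min x of high points per column
for n,(u0,v0,u1,v1) in dict(rail=(195,145,385,182)).items():
    P=W[v0:v1,u0:u1]; 
    xs=[];ys=[]
    for j in range(P.shape[1]):
        q=P[:,j]; q=q[(q[:,2]>.022)&(q[:,2]<.036)]
        if len(q)>1: xs.append(q[:,0].min()); ys.append(q[:,1].mean())
    f=np.polyfit(ys,xs,1); print('rail inner x=%.4f*y+%.4f deg %.2f'%(f[0],f[1],np.degrees(np.arctan(f[0]))))
P=W[172:215,172:192].reshape(-1,3);P=P[(P[:,2]>.022)&(P[:,2]<.036)];print('plate y',np.percentile(P[:,1],[0,10,50,90,100]),P[:,0].min(),P[:,0].max())
big=cv2.resize(im['frame'][140:270,165:400],None,fx=3.4,fy=3.4,interpolation=2);cv2.imwrite('pics/crop0.png',big[...,::-1])
E
```

```text
orange [ 449.5 -201.6] [64.8 66.1] -8.2 0.061 752
blue [464.9 -65.2] [64.1 63.8] -4.7 0.0607 737
white [447.3  51.6] [63.8 63.7] -11.9 0.0606 738
rail [616.3 -47.7] [458.7   5.9] -4.5 0.0302 417
plate [576.2 229.4] [ 4.9 78.8] -4.3 0.0294 79
rail_all [617.  -15.6] [101.2 512.9] 6.7 0.0303 531
187 165 [[0.642, 0.215, 0.007], [0.635, 0.216, 0.004], [0.628, 0.216, 0.002]]
385 176 [[0.61, -0.275, 0.002], [0.599, -0.269, 0.027], [0.595, -0.275, -0.001]]
186 200 [[0.556, 0.219, 0.003], [0.549, 0.219, 0.001], [0.541, 0.22, -0.002]]
rail inner x=0.0781*y+0.6184 deg 4.46
plate y [0.22425368 0.2259266  0.22893376 0.23242408 0.2338517 ] 0.5369606078384824 0.6153480676389751
```

View pics/crop0.png

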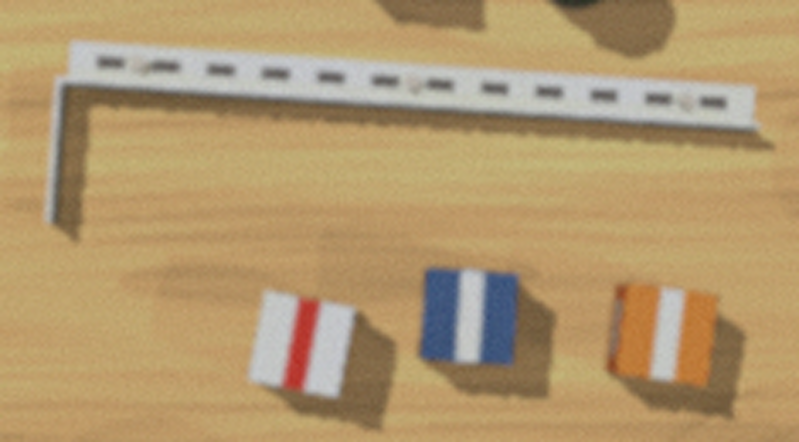

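The crop confirms it: orange has white tape at crop (664,335), blue has white tape (470,317), and white has red tape (305,342). The stop frame sits at about (0.635, 0.223), turned -4.5°. In that frame, orange is at (-152,-438) mm, blue at (-147,-301) and white at (-174,-185). First I go above the spot behind orange.

Request:
send_rows --rows '[[3,[0,0,0],-5.5],[3,[0,0,0],-5.5],[3,[-4.7,-4,0],0],[3,[-4.7,-4,0],0],[3,[-4.7,-4,0],0],[3,[-4.7,-4,0],0],[3,[-4.7,-4,0],0],[3,[-4.7,-4,0],0],[3,[0,-6,0],0],[3,[0,-6,0],0]]'

```text
t: 1.35
tool_pos: [0.4198, 0.2192, 0.2305]
tool_rot: [-0.124, -3.138, 0.001]
contact_force: [1.9, -0.8, -0.3]
opening: 0.0303
grip_force: 0.0
```

Request:
send_rows --rows '[[3,[0,-6,0],0],[3,[0,-6,0],0],[3,[0,-6,0],0],[3,[0,-6,0],0],[3,[0,-6,0],0],[3,[0,-6,0],0],[3,[0,-5.9,0],0],[3,[0,0,0],0]]'

```text
t: 2.35
tool_pos: [0.3859, -0.1997, 0.2308]
tool_rot: [-0.134, -3.137, -0.0]
contact_force: [-0.0, 0.6, -0.5]
opening: 0.03
grip_force: 0.0
```

```bash
cat >> h.py <<'E'
O=np.array([635.4,223.]); th=np.radians(-4.47)
R=np.array([[np.cos(th),-np.sin(th)],[np.sin(th),np.cos(th)]])
def st(p): return R.T@(np.asarray(p)[:2]-O)
def state():
    from scipy.spatial.transform import Rotation as T
    o=ctrl.get_obs(); M=T.from_rotvec(o['tool_rot']).as_matrix()
    print('t %.2f stop xy %s z %.1f toolx in stop deg %.2f F %s open %.3f'%(o['t'],np.round(st(np.array(o['tool_pos'])*1000),1),o['tool_pos'][2]*1000,np.degrees(np.arctan2(M[1,0],M[0,0])-th),np.round(o['contact_force'],1),o['opening']))
E
python3 -c "
from h import *
state()"
```

```text
t 2.35 stop xy [-215.8 -440.8] z 230.8 toolx in stop deg 179.58 F [-0.   0.6 -0.5] open 0.030
```

Request:
send_rows --rows '[[3,[0,0.3,6],0],[3,[0,0,6],0],[3,[0,0,6],0],[3,[0,0,3.8],0],[3,[0,0,0],0],[3,[-1,0,0],0],[3,[-1,0,0],0],[3,[-1,0,0],0],[3,[-1,0,0],0]]'

```text
t: 3.48
tool_pos: [0.4283, -0.1971, 0.0142]
tool_rot: [0.123, 3.138, -0.001]
contact_force: [-2.2, 0.4, 0.4]
opening: 0.0302
grip_force: 0.0
```

Request:
send_rows --rows '[[3,[-1,0,0],0],[3,[-1,0,0],0],[3,[-1,0,0],0],[3,[-1,0,0],0],[3,[-1,0,0],0],[3,[-1,0,0],0],[3,[-1,0,0],0],[3,[-1,0,0],0]]'

```text
t: 4.47
tool_pos: [0.5075, -0.203, 0.0132]
tool_rot: [-0.124, -3.139, -0.0]
contact_force: [-1.5, -0.4, -0.8]
opening: 0.0299
grip_force: 0.0
```

Run:
```python
from h import *
im=grab('top'); cv2.imwrite('pics/top1.png',cv2.resize(im['frame'][100:280,150:420],None,fx=2.9,fy=2.9)[...,::-1]); state()
im=grab('side'); cv2.imwrite('pics/side1.png',im['frame'][100:,150:450,::-1])
```

```text
t 4.53 stop xy [ -93. -435.] z 13.7 toolx in stop deg 179.96 F [-0.7 -0.5  0.8] open 0.030
```

View pics/side1.png

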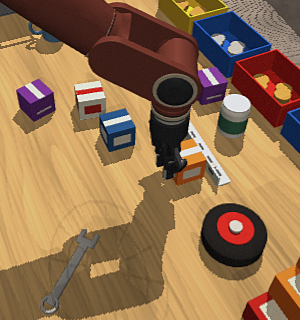

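Side crop: the fingers are behind the orange carton at (185,162), and it is moving squarely toward the rail.

Request:
send_rows --rows '[[3,[-0.6,0,0],0],[3,[-0.6,0,0],0],[3,[-0.3,0,0],0],[3,[-0.2,0,0],0],[3,[-0.1,0,0],0]]'

```text
t: 5.2
tool_pos: [0.5226, -0.2041, 0.0126]
tool_rot: [-0.123, -3.133, -0.001]
contact_force: [-10.7, 0.5, 4.1]
opening: 0.0304
grip_force: 0.0
```

Request:
send_rows --rows '[[3,[-0.15,0,0],0],[3,[0,0,0],0]]'

```text
t: 5.45
tool_pos: [0.5225, -0.2038, 0.0119]
tool_rot: [-0.122, -3.13, -0.003]
contact_force: [-13.3, 1.3, 5.4]
opening: 0.0302
grip_force: 0.0
```

```bash
python3 -c "
from h import *
state()"
```

```text
t 5.45 stop xy [ -79.3 -434.3] z 11.9 toolx in stop deg 179.99 F [-13.3   1.3   5.4] open 0.030
```

Request:
send_rows --rows '[[3,[1,0,0],0],[3,[2,0,0],0],[3,[0,0,-5],0],[3,[0,0,-5],0],[3,[0,0,-2],-10],[3,[0,0,0],-10],[3,[0,0,0],-10],[3,[0,0,0],-10],[3,[0,0,0],-10],[3,[0,0,0],-10]]'

```text
t: 6.7
tool_pos: [0.4967, -0.2023, 0.1337]
tool_rot: [-1.47, 2.775, -0.002]
contact_force: [-0.7, 0.7, -0.6]
opening: 0.0298
grip_force: 0.0
```

Request:
send_rows --rows '[[2,[0,0,0],-10],[2,[0,0,0],-10],[2,[0,0,0],-10],[2,[0,0,0],0]]'

```text
t: 7.2
tool_pos: [0.5333, -0.1016, 0.1237]
tool_rot: [1.883, -2.386, 0.103]
contact_force: [0.3, 0.0, -0.8]
opening: 0.0198
grip_force: 0.0
```

Run:
```python
from h import *
state()
im=grab('top');W=world(im);cv2.imwrite('pics/top2.png',im['frame'][...,::-1])
r=rects(im,W,dict(wheel=(405,165,470,225,.025,.05),blue=(283,212,325,255,.05,.07),white=(232,218,278,262,.05,.07)))
P=W[150:260,330:400].reshape(-1,3);P=P[(P[:,2]>.055)&(P[:,2]<.064)];print(len(P))
S=np.array([st(p) for p in P*1000]);print(S.min(0),S.max(0))
print(st(r['wheel'][0]))
```

```text
t 7.20 stop xy [ -76.5 -331.6] z 123.7 toolx in stop deg -98.95 F [ 0.3  0.  -0.8] open 0.020
wheel [ 553.1 -392.7] [121.1 116.9] -0.2 0.0409 1954
blue [476.2 -66.5] [65.7 42.1] -9.7 0.0607 398
white [447.6  53.1] [60.5 63.7] -12.1 0.0609 700
500
[ -64.35377624 -470.26523164] [ 5.07002693e-02 -4.15958679e+02]
[ -34.06379364 -620.24143522]
```

```bash
python3 -c "
from h import *
print(np.round(ctrl.get_obs()['q'],3)); state()"
```

```text
[-0.265 -0.037  1.892 -0.126  1.294 -3.135]
t 7.25 stop xy [ -76.6 -333.1] z 124.1 toolx in stop deg -99.09 F [-0.2  0.   0.2] open 0.020
```

Request:
send_rows --rows '[[2,[0,0,0],0],[2,[0,0,0],0],[2,[0,0,0],0]]'

```text
t: 7.62
tool_pos: [0.5327, -0.1054, 0.1243]
tool_rot: [1.874, -2.392, 0.104]
contact_force: [-0.6, -0.9, -0.1]
opening: 0.0199
grip_force: 0.0
```

```bash
python3 -c "
from h import *
print(np.round(ctrl.get_obs()['q'],3)); state()"
```

```text
[-0.269 -0.037  1.891 -0.127  1.295 -3.135]
t 7.62 stop xy [ -76.8 -335.4] z 124.3 toolx in stop deg -99.32 F [-0.6 -0.9 -0.1] open 0.020
```

Joint 6 hit its range, so I turn back the other way by 180° and push with the opposite face.

Request:
send_rows --rows '[[2,[0,0,0],10],[2,[0,0,0],10],[2,[0,0,0],10],[2,[0,0,0],10],[2,[0,0,0],10],[2,[0,0,0],10],[2,[0,0,0],10],[2,[0,0,0],10],[2,[0,0,0],10]]'

```text
t: 8.75
tool_pos: [0.5327, -0.105, 0.1242]
tool_rot: [-0.382, -3.089, 0.187]
contact_force: [-0.9, 0.1, -0.7]
opening: 0.02
grip_force: 0.0
```

Request:
send_rows --rows '[[2,[0,0,0],10],[2,[0,0,0],10],[2,[0,0,0],10],[2,[0,0,0],10],[2,[0,0,0],10],[2,[0,0,0],10],[2,[0,0,0],10],[2,[0,0,0],10],[2,[0,0,0],10],[2,[0,0,0],0]]'

```text
t: 10.0
tool_pos: [0.5327, -0.1049, 0.1241]
tool_rot: [2.413, 1.897, -0.156]
contact_force: [-0.4, 0.3, 0.1]
opening: 0.0203
grip_force: 0.0
```

Run:
```python
from h import *
print(np.round(ctrl.get_obs()['q'],3)); state()
im=grab('top');W=world(im)
P=W[150:260,330:400].reshape(-1,3);P=P[(P[:,2]>.055)&(P[:,2]<.064)];print(len(P))
S=np.array([st(p) for p in P*1000]);print(S.min(0),S.max(0))
```

```text
[-0.269 -0.037  1.891 -0.127  1.295  0.005]
t 10.00 stop xy [ -76.8 -334.9] z 124.1 toolx in stop deg 80.85 F [-0.4  0.3  0.1] open 0.020
451
[ -63.92651295 -470.24122751] [ 1.61828494e-01 -4.20696203e+02]
```

Run:
```python
from h import *
from scipy.spatial.transform import Rotation as T
o=ctrl.get_obs();M=T.from_rotvec(o['tool_rot']).as_matrix();print(M.round(3));S=np.eye(3);S[:2,:2]=R.T;print((S@M).round(3))
print(np.degrees(np.arccos(-M[2,2])))
import station;print([a for a in dir(ctrl) if a[0]!='_'])
```

```text
[[ 0.233  0.972 -0.038]
 [ 0.965 -0.236 -0.116]
 [-0.121 -0.01  -0.993]]
[[ 0.157  0.987 -0.029]
 [ 0.98  -0.159 -0.118]
 [-0.121 -0.01  -0.993]]
6.992245436586022
['MotionError', 'finish_job', 'get_image', 'get_obs', 'grip_point_offset']
```

The last rows left a 7° tilt (q4 = -0.127). By symmetry, going to the other end of joint 6 should undo it.

Request:
send_rows --rows '[[2,[0,0,0],10],[2,[0,0,0],10],[2,[0,0,0],10],[2,[0,0,0],10],[2,[0,0,0],10],[2,[0,0,0],10],[2,[0,0,0],10],[2,[0,0,0],10],[2,[0,0,0],10]]'

```text
t: 11.18
tool_pos: [0.5327, -0.1046, 0.1241]
tool_rot: [2.999, -0.366, -0.036]
contact_force: [0.0, -0.2, 0.5]
opening: 0.0196
grip_force: 0.0
```

Request:
send_rows --rows '[[2,[0,0,0],10],[2,[0,0,0],10],[2,[0,0,0],10],[2,[0,0,0],10],[2,[0,0,0],10],[2,[0,0,0],10],[2,[0,0,0],10],[2,[0,0,0],10],[2,[0,0,0],9]]'

```text
t: 12.3
tool_pos: [0.5327, -0.1046, 0.1241]
tool_rot: [1.894, -2.376, 0.102]
contact_force: [-0.2, 0.2, -0.4]
opening: 0.0197
grip_force: 0.0
```

Request:
send_rows --rows '[[2,[0,0,0],5],[2,[0,0,0],5]]'

```text
t: 12.55
tool_pos: [0.5194, -0.1418, 0.1278]
tool_rot: [1.785, -2.512, 0.071]
contact_force: [0.4, -0.2, -0.6]
opening: 0.0201
grip_force: 0.0
```

```bash
cat >> h.py <<'E'
def tilt():
    from scipy.spatial.transform import Rotation as T
    o=ctrl.get_obs();M=T.from_rotvec(o['tool_rot']).as_matrix();print('q',np.round(o['q'],3),'tool z (stop)',(R.T@M[:2,2]).round(3))
E
python3 -c "
from h import *
state();tilt()"
```

```text
t 12.55 stop xy [ -87.2 -372.7] z 127.8 toolx in stop deg -104.72 F [ 0.4 -0.2 -0.6] open 0.020
q [-0.366 -0.064  1.908 -0.078  1.292  3.132] tool z (stop) [-0.016 -0.073]
```

Request:
send_rows --rows '[[2,[0,0,0],5],[2,[0,0,0],5],[2,[0,0,0],0]]'

```text
t: 12.92
tool_pos: [0.5017, -0.179, 0.1295]
tool_rot: [1.659, -2.647, 0.039]
contact_force: [0.5, 0.5, 0.6]
opening: 0.02
grip_force: 0.0
```

```bash
python3 -c "
from h import *
state();tilt()"
```

```text
t 12.93 stop xy [-101.9 -411.2] z 129.5 toolx in stop deg -111.38 F [0.5 0.5 0.6] open 0.020
q [-0.468 -0.089  1.927 -0.029  1.29   3.133] tool z (stop) [ 0.001 -0.03 ]
```

Request:
send_rows --rows '[[2,[0,0,0],6],[2,[0,0,0],0],[2,[0,0,0],-10],[2,[0,0,0],-10],[2,[0,0,0],-10],[2,[0,0,0],-10],[2,[0,0,0],-10],[2,[0,0,0],-10],[2,[0,0,0],-10],[2,[0,0,0],-10]]'

```text
t: 14.18
tool_pos: [0.4907, -0.1974, 0.1293]
tool_rot: [2.958, -1.055, 0.022]
contact_force: [-0.8, 0.2, 0.0]
opening: 0.02
grip_force: 0.0
```

Request:
send_rows --rows '[[2,[0,0,0],-10],[2,[0,0,0],-10],[2,[0,0,0],-10],[2,[0,0,0],-10],[2,[0,0,0],-10],[2,[0,0,0],-10],[2,[0,0,0],-10],[2,[0,0,0],-10],[2,[0,0,0],-10],[2,[0,0,0],-10]]'

```text
t: 15.42
tool_pos: [0.4907, -0.1974, 0.1293]
tool_rot: [2.7, 1.583, 0.013]
contact_force: [-0.1, 0.4, -0.6]
opening: 0.0198
grip_force: 0.0
```

Request:
send_rows --rows '[[2,[0,0,0],-10],[2,[0,0,0],-10],[2,[0,0,0],0]]'

```text
t: 15.8
tool_pos: [0.4906, -0.1976, 0.1293]
tool_rot: [2.392, 2.016, 0.01]
contact_force: [-0.5, 0.4, -0.8]
opening: 0.0199
grip_force: 0.0
```

```bash
python3 -c "
from h import *
state();tilt()"
```

```text
t 15.80 stop xy [-111.6 -430.6] z 129.3 toolx in stop deg 84.72 F [-0.5  0.4 -0.8] open 0.020
q [-5.240e-01 -1.020e-01  1.940e+00  1.000e-03  1.289e+00 -3.550e-01] tool z (stop) [ 0.013 -0.005]
```

Request:
send_rows --rows '[[2,[0,0,0],-5.3],[2,[-4,4,0],0],[2,[-2.6,3.7,0],0],[2,[0,0,0],0],[2,[0,0,6],0],[2,[0,0,5.7],0],[2,[0,0,0],0]]'

```text
t: 16.68
tool_pos: [0.5586, -0.2673, 0.0078]
tool_rot: [2.306, 2.132, 0.003]
contact_force: [-0.7, -0.2, 0.3]
opening: 0.0199
grip_force: 0.0
```

```bash
python3 -c "
from h import *
state();tilt()"
```

```text
t 16.68 stop xy [ -38.4 -494.8] z 7.8 toolx in stop deg 89.97 F [-0.7 -0.2  0.3] open 0.020
q [-0.567  0.27   1.77   0.002  1.099 -0.49 ] tool z (stop) [0.002 0.001]
```

Request:
send_rows --rows '[[2,[0.4,0.4,-0.4],0],[2,[0.6,0,0],0],[2,[1,0,0],0],[2,[1.2,0,0],0],[2,[1.5,0,0],0],[2,[1.5,0,0],0],[2,[1.5,0,0],0],[2,[1.5,0,0],0],[2,[1.5,0,0],0],[2,[1.3,0,0],0]]'

```text
t: 17.92
tool_pos: [0.5787, -0.1531, 0.0207]
tool_rot: [2.291, 2.12, 0.009]
contact_force: [-1.8, -6.3, 9.3]
opening: 0.0199
grip_force: 0.6
```

Run:
```python
from h import *
state();tilt()
im=grab('top');cv2.imwrite('pics/top3.png',cv2.resize(im['frame'][100:280,150:420],None,fx=2.9,fy=2.9)[...,::-1])
```

```text
t 17.93 stop xy [ -27.2 -379.4] z 20.7 toolx in stop deg 90.02 F [-1.8 -6.3  9.3] open 0.020
q [-0.381  0.198  1.832 -0.004  1.091 -0.302] tool z (stop) [ 0.019 -0.01 ]
```

View pics/top3.png

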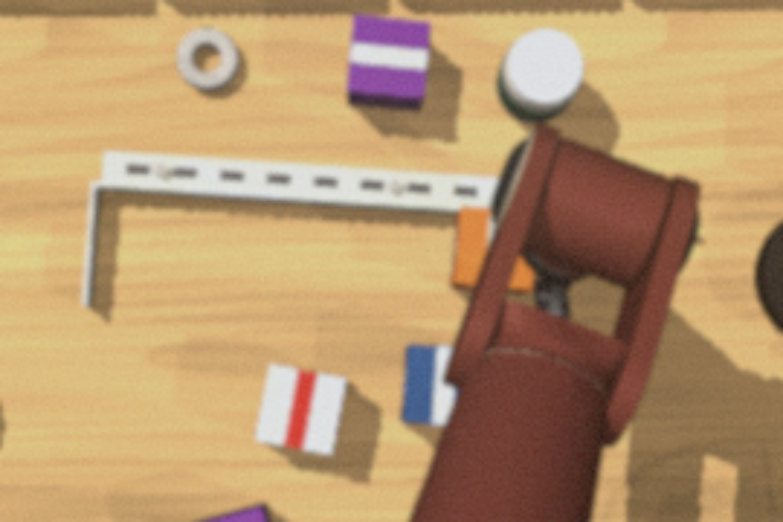

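Top crop: orange is against the rail at (490,250), with the gripper at its right. The measured height and upward force are odd, so I settle and look from the side.

Request:
send_rows --rows '[[2,[0,0,0],0],[2,[0,0,0],0]]'

```text
t: 18.23
tool_pos: [0.5788, -0.1517, 0.0206]
tool_rot: [2.293, 2.121, 0.012]
contact_force: [-1.2, 0.1, 8.8]
opening: 0.02
grip_force: 0.0
```

Run:
```python
from h import *
state();tilt()
im=grab('side');cv2.imwrite('pics/side3.png',cv2.resize(im['frame'][170:330,220:420],None,fx=3.7,fy=3.7)[...,::-1])
```

```text
t 18.23 stop xy [ -27.3 -378. ] z 20.6 toolx in stop deg 90.02 F [-1.2  0.1  8.8] open 0.020
q [-0.381  0.198  1.832 -0.     1.092 -0.303] tool z (stop) [ 0.018 -0.006]
```

View pics/side3.png

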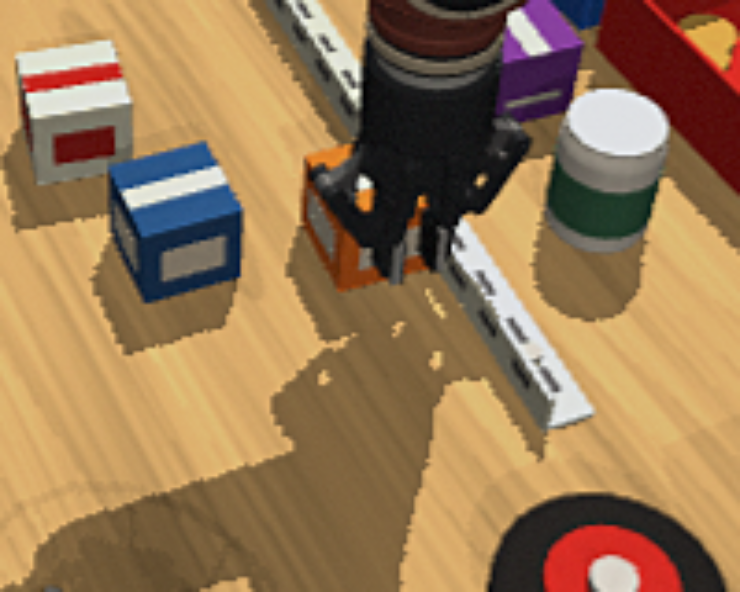

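Request:
send_rows --rows '[[2,[-1,0,0],0],[2,[-1,0,0],0],[2,[0,0,0],0]]'

```text
t: 18.65
tool_pos: [0.5746, -0.172, 0.017]
tool_rot: [2.298, 2.123, 0.008]
contact_force: [-0.7, -0.6, 0.4]
opening: 0.0198
grip_force: 0.0
```

Run:
```python
from h import *
state();tilt()
im=grab('side');W=world(im)
P=W[160:330,200:400].reshape(-1,3)*1000;S=np.c_[(P[:,:2]-O)@R,P[:,2]]
f=im['frame'][160:330,200:400].reshape(-1,3).astype(int);m=(f[:,0]>150)&(f[:,2]<70)&(S[:,0]>-90)&(S[:,0]<20)&(S[:,1]<-250)
print('orange',m.sum(),np.percentile(S[m],[1,50,99],axis=0).round(1))
m=(f.max(1)<60)&(np.abs(S[:,1]+400)<60)&(S[:,0]>-110)&(S[:,0]<60)
for z in range(0,130,10):
    k=m&(S[:,2]>z)&(S[:,2]<=z+10)
    if k.sum()>3: print(z,k.sum(),S[k].min(0).round(),S[k].max(0).round())
```

```text
t 18.65 stop xy [ -29.8 -398.5] z 17.0 toolx in stop deg 89.93 F [-0.7 -0.6  0.4] open 0.020
q [-0.415  0.21   1.825 -0.     1.093 -0.335] tool z (stop) [ 0.013 -0.005]
orange 517 [[ -66.6 -630.8   16.9]
 [ -38.7 -600.    45.1]
 [  -5.  -302.    64.6]]
10 6 [  -3. -439.   17.] [  -2. -398.   20.]
20 29 [ -52. -441.   21.] [  -2. -390.   30.]
30 43 [ -55. -409.   30.] [  -7. -389.   40.]
40 34 [ -55. -410.   40.] [  -7. -392.   50.]
50 37 [ -56. -410.   50.] [  -8. -387.   60.]
60 84 [ -72. -412.   60.] [   9. -385.   70.]
70 128 [ -77. -412.   70.] [  16. -388.   80.]
80 100 [ -82. -415.   80.] [  21. -386.   90.]
90 114 [ -87. -416.   90.] [  25. -392.  100.]
100 131 [ -95. -416.  100.] [  29. -399.  110.]
110 200 [ -96. -418.  110.] [  31. -384.  120.]
120 122 [ -80. -417.  120.] [  19. -390.  130.]
```

The fingers' upper links were probably wedging on the carton's top edge. I raise to about z = 25 mm, narrow the fingers, recentre and continue.

Request:
send_rows --rows '[[1,[0,-0.3,-0.8],0],[1,[0,0,0],0],[1,[1,0,0],0],[1,[1,0,0],0],[1,[1,0,0],0],[1,[1,0,0],0],[1,[1,0,0],0],[1,[1,0,0],0]]'

```text
t: 19.7
tool_pos: [0.5767, -0.111, 0.025]
tool_rot: [2.296, 2.124, 0.008]
contact_force: [-0.3, -1.8, 0.4]
opening: 0.0099
grip_force: 0.9
```

Run:
```python
from h import *
state();tilt()
```

```text
t 19.70 stop xy [ -32.5 -337.5] z 25.0 toolx in stop deg 89.99 F [-0.3 -1.8  0.4] open 0.010
q [-0.316  0.171  1.854 -0.002  1.102 -0.237] tool z (stop) [ 0.014 -0.005]
```

Request:
send_rows --rows '[[1,[1.5,0,0],0],[1,[1.5,0,0],0],[1,[1.5,0,0],0],[1,[1.5,0,0],0],[1,[1.5,0,0],0],[1,[1.5,0,0],0],[1,[1.5,0,0],0],[1,[1.5,0,0],0]]'

```text
t: 20.7
tool_pos: [0.586, 0.009, 0.0243]
tool_rot: [2.297, 2.124, 0.008]
contact_force: [-1.0, -2.7, 1.5]
opening: 0.0103
grip_force: 1.2
```

Run:
```python
from h import *
state();tilt()
```

```text
t 20.70 stop xy [ -32.5 -217.2] z 24.3 toolx in stop deg 89.99 F [-1.  -2.7  1.5] open 0.010
q [-0.109  0.17   1.856 -0.005  1.101 -0.029] tool z (stop) [ 0.013 -0.005]
```

Request:
send_rows --rows '[[1,[1.5,0,0],0],[1,[1.5,0,0],0],[1,[1.5,0,0],0],[1,[1.5,0,0],0],[1,[1.5,0,0],0],[1,[1.5,0,0],0],[1,[1.5,0,0],0],[1,[1,0,0],0],[1,[0.7,0,0],0]]'

```text
t: 21.82
tool_pos: [0.5955, 0.1303, 0.0236]
tool_rot: [2.296, 2.124, 0.008]
contact_force: [-1.1, -2.7, 1.5]
opening: 0.0101
grip_force: 1.3
```

Request:
send_rows --rows '[[1,[0.4,0,0],0],[1,[0.4,0,0],0],[1,[0.3,0,0],0]]'

```text
t: 22.2
tool_pos: [0.5964, 0.1406, 0.0236]
tool_rot: [2.297, 2.124, 0.008]
contact_force: [0.3, -2.2, 1.8]
opening: 0.0102
grip_force: 1.2
```

Run:
```python
from h import *
state();tilt()
```

```text
t 22.20 stop xy [-32.5 -85.1] z 23.6 toolx in stop deg 89.98 F [ 0.3 -2.2  1.8] open 0.010
q [ 0.114  0.229  1.79  -0.009  1.111  0.196] tool z (stop) [ 0.013 -0.005]
```

Still free; ease in until the force rises.

Request:
send_rows --rows '[[1,[0.3,0,0],0],[1,[0.3,0,0],0],[1,[0.2,0,0],0]]'

```text
t: 22.58
tool_pos: [0.597, 0.1487, 0.0236]
tool_rot: [2.297, 2.124, 0.008]
contact_force: [-0.6, -2.1, 2.2]
opening: 0.0098
grip_force: 1.3
```

Request:
send_rows --rows '[[1,[0.2,0,0],0],[1,[0.2,0,0],0]]'

```text
t: 22.82
tool_pos: [0.5971, 0.1493, 0.0238]
tool_rot: [2.293, 2.122, -0.001]
contact_force: [-3.4, -18.6, 7.4]
opening: 0.0098
grip_force: 9.6
```

Run:
```python
from h import *
state()
```

```text
t 22.82 stop xy [-32.4 -76.5] z 23.8 toolx in stop deg 90.04 F [ -3.4 -18.6   7.4] open 0.010
```

Request:
send_rows --rows '[[1,[-1,0,0],0],[1,[-2,0,0],0],[1,[0,0,-5],0],[1,[0,0,-5],10],[2,[0,0,0],10],[2,[0,0,0],10],[2,[0,0,0],10],[2,[0,0,0],10],[2,[0,0,0],10],[2,[0,0,0],10]]'

```text
t: 24.08
tool_pos: [0.5933, 0.1228, 0.1232]
tool_rot: [3.107, 0.414, 0.018]
contact_force: [0.0, 0.0, 0.5]
opening: 0.0203
grip_force: 0.0
```

Request:
send_rows --rows '[[2,[0,0,0],10],[2,[0,0,0],10],[2,[-6,0,0],0],[2,[-6,0,0],0],[2,[-6,0,0],0],[2,[0,0,0],0]]'

```text
t: 24.82
tool_pos: [0.4092, 0.1371, 0.1185]
tool_rot: [3.134, -0.121, 0.015]
contact_force: [0.2, 0.1, -0.4]
opening: 0.0203
grip_force: 0.0
```

Run:
```python
from h import *
state();tilt()
im=grab('top');W=world(im);P=W[140:300,150:420].reshape(-1,3)*1000;S=np.c_[(P[:,:2]-O)@R,P[:,2]]
cv2.imwrite('pics/top4.png',cv2.resize(im['frame'][130:310,150:420],None,fx=2.9,fy=2.9)[...,::-1])
def box(n,m):
    m=m&(S[:,2]>.055*1000)&(S[:,2]<66);c,s,a=cv2.minAreaRect(S[m,:2].astype(np.float32));print(n,m.sum(),np.round(c,1),np.round(s,1),round((a+45)%90-45,1),S[m].min(0).round(1),S[m].max(0).round(1))
box('orange',(S[:,0]>-90)&(S[:,1]>-100)&(S[:,0]<20)&(S[:,1]<20))
box('blue',(abs(S[:,0]+147)<50)&(abs(S[:,1]+301)<50))
box('white',(abs(S[:,0]+174)<50)&(abs(S[:,1]+185)<50))
```

```text
t 24.82 stop xy [-218.8 -103.3] z 118.5 toolx in stop deg 0.07 F [ 0.2  0.1 -0.4] open 0.020
q [ 0.155 -0.347  2.164 -0.008  1.317  1.805] tool z (stop) [ 0.01  -0.005]
orange 719 [-33.2 -32.1] [64.2 64.1] -0.2 [-65.3 -64.3  55.2] [-1.3  0.  66. ]
blue 721 [-147.5 -300.6] [64.1 63.7] -0.2 [-179.4 -332.7   55.2] [-115.7 -268.6   65.9]
white 716 [-174.2 -185.3] [63.4 63.7] -7.6 [-209.3 -220.2   55. ] [-139.4 -150.4   66. ]
```

View pics/top4.png

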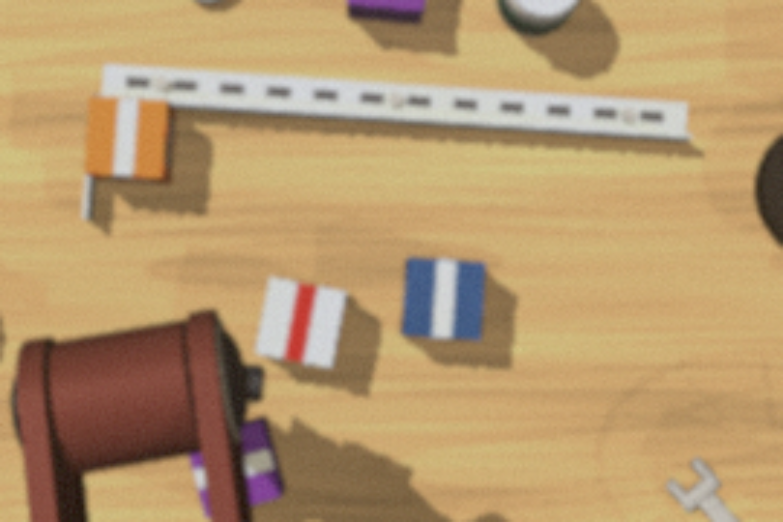

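Top crop: orange sits in the corner at (128,138), white and blue are undisturbed. Orange may be about 1 mm off the rail, so I nudge it from the robot side before moving blue.

Request:
send_rows --rows '[[2,[4,-4,0],0],[2,[4,-3,0],0],[2,[3.5,0,0],0],[2,[0,0,5],0],[2,[0,0,4.4],0],[2,[0.6,0,0],0],[2,[0.6,0,0],0],[2,[0.5,0,0],0],[2,[0.4,0,0],0],[2,[0.2,0,0],0]]'

```text
t: 26.12
tool_pos: [0.5564, 0.1965, 0.0301]
tool_rot: [3.134, -0.123, 0.01]
contact_force: [-14.3, 0.9, 9.7]
opening: 0.0201
grip_force: 7.3
```

Run:
```python
from h import *
state();tilt()
```

```text
t 26.12 stop xy [-76.7 -32.6] z 30.1 toolx in stop deg -0.01 F [-14.3   0.9   9.7] open 0.020
q [ 0.217  0.175  1.839 -0.007  1.122  1.869] tool z (stop) [ 0.007 -0.005]
```

Request:
send_rows --rows '[[2,[-1,0,0],0],[2,[-2,0,0],0],[2,[0,0,-5],0],[2,[0,0,-4],0],[3,[-2.2,5.3,0],0],[3,[-2.2,5.3,0],0],[3,[-2.2,5.3,0],0],[3,[-2.2,5.4,0],0],[3,[-2.3,5.4,0],0],[3,[0,0,0],0]]'

```text
t: 27.38
tool_pos: [0.3952, -0.0618, 0.1191]
tool_rot: [3.131, -0.133, 0.026]
contact_force: [0.1, 0.5, 0.4]
opening: 0.0301
grip_force: 0.0
```

Run:
```python
from h import *
state();tilt()
im=grab('top');W=world(im);P=W[140:300,150:420].reshape(-1,3)*1000;S=np.c_[(P[:,:2]-O)@R,P[:,2]]
m=(S[:,0]>-90)&(S[:,1]>-100)&(S[:,0]<20)&(S[:,1]<20)&(S[:,2]>.055*1000)&(S[:,2]<66);c,s,a=cv2.minAreaRect(S[m,:2].astype(np.float32));print(c,s,a)
```

```text
t 27.38 stop xy [-217.3 -302.6] z 119.1 toolx in stop deg -0.40 F [0.1 0.5 0.4] open 0.030
q [-3.400e-01 -4.560e-01  2.239e+00 -2.000e-03  1.340e+00  1.316e+00] tool z (stop) [ 0.017 -0.007]
(-32.141639709472656, -32.043479919433594) (64.0930404663086, 64.28797149658203) 0.7027828097343445
```

Orange is flush (-32.1,-32.0). Next is blue.

Request:
send_rows --rows '[[3,[0,0,5],0],[3,[0,0,4.4],0],[3,[0,0,0],0],[3,[1,0,0],0],[3,[1,0,0],0],[3,[1,0,0],0],[3,[1,0,0],0],[3,[1,0,0],0],[3,[1,0,0],0],[3,[1,0,0],0]]'

```text
t: 28.68
tool_pos: [0.4675, -0.0649, 0.0251]
tool_rot: [3.134, -0.123, 0.021]
contact_force: [-2.0, 0.6, 0.6]
opening: 0.0301
grip_force: 0.9
```

Request:
send_rows --rows '[[3,[1,0,0],0],[3,[1,0,0],0],[3,[1,0,0],0],[3,[1,0,0],0]]'

```text
t: 29.18
tool_pos: [0.5074, -0.068, 0.0257]
tool_rot: [3.133, -0.123, 0.021]
contact_force: [-0.3, 0.9, -0.6]
opening: 0.0299
grip_force: 0.5
```

Run:
```python
from h import *
state();tilt()
```

```text
t 29.18 stop xy [-104.9 -300.1] z 25.7 toolx in stop deg -0.01 F [-0.3  0.9 -0.6] open 0.030
q [-2.770e-01  1.000e-03  2.035e+00 -3.000e-03  1.091e+00  1.373e+00] tool z (stop) [ 0.013 -0.005]
```

Request:
send_rows --rows '[[3,[1,0,0],0],[3,[0.8,0,0],0],[3,[0.5,0,0],0],[3,[0.3,0,0],0],[3,[0.2,0,0],0]]'

```text
t: 29.8
tool_pos: [0.5347, -0.0701, 0.0261]
tool_rot: [3.134, -0.123, 0.02]
contact_force: [-1.9, 0.3, 1.0]
opening: 0.0301
grip_force: 0.9
```

Request:
send_rows --rows '[[3,[0.2,0,0],0],[3,[0.2,0,0],0]]'

```text
t: 30.05
tool_pos: [0.5358, -0.0702, 0.0258]
tool_rot: [3.134, -0.122, 0.008]
contact_force: [-15.2, 1.0, 10.4]
opening: 0.03
grip_force: 7.6
```

Run:
```python
from h import *
state();tilt()
```

```text
t 30.05 stop xy [ -76.5 -300.1] z 25.8 toolx in stop deg 0.02 F [-15.2   1.   10.4] open 0.030
q [-0.266  0.072  1.962 -0.004  1.102  1.384] tool z (stop) [ 0.005 -0.005]
```

Request:
send_rows --rows '[[3,[-1,0,0],0],[3,[-2,0,0],0],[3,[0,0,-5],0],[1,[0,0,-5],-10],[1,[0,0,0],-10],[1,[0,0,0],-10],[1,[0,0,0],-10],[1,[0,0,0],-10],[1,[0,0,0],-10],[1,[0,0,0],-10]]'

```text
t: 31.3
tool_pos: [0.5077, -0.0675, 0.126]
tool_rot: [2.626, 1.7, 0.014]
contact_force: [-0.5, 0.7, -0.3]
opening: 0.01
grip_force: 0.0
```

Request:
send_rows --rows '[[1,[0,0,0],-10],[1,[0,0,0],-10],[1,[-3,3.7,0],0],[1,[-2.5,3.7,0],0],[1,[0,0,0],0]]'

```text
t: 31.92
tool_pos: [0.5787, -0.1299, 0.1274]
tool_rot: [2.297, 2.12, 0.01]
contact_force: [-0.1, 0.3, 0.2]
opening: 0.0101
grip_force: 0.0
```

Run:
```python
from h import *
state();tilt()
```

```text
t 31.93 stop xy [ -29.  -356.2] z 127.4 toolx in stop deg 89.89 F [-0.1  0.3  0.2] open 0.010
q [-3.460e-01  5.300e-02  1.792e+00 -1.000e-03  1.281e+00 -2.650e-01] tool z (stop) [ 0.016 -0.006]
```

Request:
send_rows --rows '[[1,[0,-0.6,5],0],[1,[0,0,5.2],0],[1,[0,0,0],0],[1,[0.6,0,0],0],[1,[1,0,0],0],[1,[1.5,0,0],0],[1,[1.5,0,0],0],[1,[1.5,0,0],0],[1,[1.5,0,0],0],[1,[1.5,0,0],0]]'

```text
t: 33.17
tool_pos: [0.5793, -0.0364, 0.0244]
tool_rot: [2.297, 2.124, 0.008]
contact_force: [0.4, -2.3, 1.8]
opening: 0.0103
grip_force: 1.0
```

Run:
```python
from h import *
state();tilt()
```

```text
t 33.17 stop xy [ -35.7 -263. ] z 24.4 toolx in stop deg 90.00 F [ 0.4 -2.3  1.8] open 0.010
q [-0.189  0.158  1.87  -0.004  1.1   -0.109] tool z (stop) [ 0.013 -0.005]
```

Request:
send_rows --rows '[[1,[1.5,0,0],0],[1,[1.5,0,0],0],[1,[1.5,0,0],0],[1,[1.5,0,0],0],[1,[1.5,0,0],0],[1,[1.5,0,0],0],[1,[1,0,0],0],[1,[0.6,0,0],0],[1,[0.3,0,0],0]]'

```text
t: 34.3
tool_pos: [0.5879, 0.0713, 0.0239]
tool_rot: [2.297, 2.124, 0.008]
contact_force: [-0.2, -1.8, 1.4]
opening: 0.0094
grip_force: 1.1
```

Request:
send_rows --rows '[[1,[0.2,0,0],0],[1,[0.2,0,0],0]]'

```text
t: 34.55
tool_pos: [0.5882, 0.0749, 0.0239]
tool_rot: [2.297, 2.123, 0.008]
contact_force: [-0.2, -2.3, 1.8]
opening: 0.0102
grip_force: 1.0
```

Run:
```python
from h import *
state();tilt()
```

```text
t 34.55 stop xy [ -35.5 -151.3] z 23.9 toolx in stop deg 89.96 F [-0.2 -2.3  1.8] open 0.010
q [ 0.004  0.186  1.839 -0.007  1.104  0.086] tool z (stop) [ 0.013 -0.005]
```

Request:
send_rows --rows '[[1,[0.3,0,0],0],[1,[0.3,0,0],0],[1,[0.2,0,0],0],[1,[0.15,0,0],0]]'

```text
t: 35.05
tool_pos: [0.589, 0.0847, 0.0239]
tool_rot: [2.297, 2.124, 0.008]
contact_force: [0.7, -2.5, 1.0]
opening: 0.01
grip_force: 1.1
```

Request:
send_rows --rows '[[1,[0.2,0,0],0],[1,[0.1,0,0],0]]'

```text
t: 35.3
tool_pos: [0.5891, 0.0857, 0.024]
tool_rot: [2.294, 2.123, 0.003]
contact_force: [-0.9, -11.8, 3.2]
opening: 0.0099
grip_force: 5.8
```

Run:
```python
from h import *
state();tilt()
```

```text
t 35.30 stop xy [ -35.4 -140.5] z 24.0 toolx in stop deg 90.03 F [ -0.9 -11.8   3.2] open 0.010
q [ 0.025  0.192  1.832 -0.012  1.105  0.107] tool z (stop) [ 0.013 -0.009]
```

Request:
send_rows --rows '[[1,[-1,0,0],0],[1,[-2,0,0],0],[1,[0,0,-5],0],[1,[0,0,-5],10],[2,[0,0,0],10],[2,[0,0,0],10],[2,[0,0,0],10],[2,[0,0,0],10],[2,[0,0,0],10],[2,[0,0,0],10]]'

```text
t: 36.55
tool_pos: [0.5852, 0.0575, 0.1236]
tool_rot: [3.107, 0.413, 0.018]
contact_force: [-0.1, 0.4, -0.4]
opening: 0.0198
grip_force: 0.0
```

Request:
send_rows --rows '[[2,[0,0,0],10],[2,[0,0,0],10],[2,[-3.5,-3.6,0],0],[2,[-3.5,-3.6,0],0],[2,[0,0,0],0]]'

```text
t: 37.17
tool_pos: [0.5193, 0.1367, 0.1218]
tool_rot: [3.134, -0.118, 0.018]
contact_force: [0.4, -1.3, -0.1]
opening: 0.0201
grip_force: 0.0
```

```bash
cat > m.py <<'E'
from h import *
state();tilt()
im=grab('top');W=world(im);P=W[140:300,150:420].reshape(-1,3)*1000;S=np.c_[(P[:,:2]-O)@R,P[:,2]];F=im['frame'][140:300,150:420].reshape(-1,3).astype(int)
def box(n,m):
    m=m&(S[:,2]>55)&(S[:,2]<66);c,s,a=cv2.minAreaRect(S[m,:2].astype(np.float32));print(n,m.sum(),np.round(c,1),np.round(s,1),round((a+45)%90-45,1),S[m].min(0).round(1),S[m].max(0).round(1))
near=(S[:,0]>-90)&(S[:,0]<20)
box('orange',near&(S[:,1]>-64.2)&(S[:,1]<20)&(F[:,0]>F[:,2]-20));box('blue',near&(S[:,1]<-64.2)&(S[:,1]>-160)&(F[:,2]>F[:,0]-20));box('both',near&(S[:,1]>-160)&(S[:,1]<20))
box('white',(abs(S[:,0]+174)<50)&(abs(S[:,1]+185)<50))
cv2.imwrite('pics/topL.png',cv2.resize(im['frame'][130:310,150:420],None,fx=2.9,fy=2.9)[...,::-1])
E
python3 m.py
```

```text
t 37.17 stop xy [-109.1  -95.1] z 121.8 toolx in stop deg 0.16 F [ 0.4 -1.3 -0.1] open 0.020
q [ 0.122 -0.07   1.924 -0.007  1.278  1.77 ] tool z (stop) [ 0.012 -0.005]
orange 407 [-20.6 -32.3] [41.1 63.8] 0.5 [-41.4 -64.1  55.1] [-0.3 -0.3 65.9]
blue 288 [-27.  -98.8] [50.6 63.8] 1.0 [ -51.8 -130.4   55.2] [ -1.3 -66.6  65.9]
both 702 [-25.3 -65. ] [130.2  50.5] -1.1 [ -51.8 -130.4   55.1] [-0.3 -0.3 65.9]
white 720 [-174.2 -185.6] [63.8 63.7] -7.5 [-209.4 -220.2   55. ] [-139.4 -150.1   65.9]
```

Request:
send_rows --rows '[[2,[0,0.1,5],0],[2,[0,0,4.6],0],[2,[0,0,0],0],[2,[0.8,0,0],0],[2,[0.8,0,0],0],[2,[0.7,0,0],0],[2,[0.4,0,0],0],[2,[0.3,0,0],0],[2,[0.2,0,0],0]]'

```text
t: 38.35
tool_pos: [0.5513, 0.1318, 0.0265]
tool_rot: [3.133, -0.122, 0.007]
contact_force: [-13.3, 1.0, 8.3]
opening: 0.0203
grip_force: 6.9
```

```bash
python3 -c "
from h import *
state()"
```

```text
t 38.35 stop xy [-76.7 -97.5] z 26.5 toolx in stop deg 0.00 F [-13.3   1.    8.3] open 0.020
```

Request:
send_rows --rows '[[2,[-1,0,0],0],[2,[-2,0,0],0],[2,[0,0,-5],0],[2,[0,0,-5],0],[1,[-5,2,0],0],[1,[-5,2,0],0],[1,[0,0,0],0]]'

```text
t: 39.22
tool_pos: [0.4166, 0.1018, 0.1236]
tool_rot: [3.133, -0.123, 0.019]
contact_force: [0.8, 0.3, -0.3]
opening: 0.0097
grip_force: 0.0
```

```bash
python3 m.py
```

```text
t 39.23 stop xy [-208.7 -137.9] z 123.6 toolx in stop deg -0.03 F [ 0.8  0.3 -0.3] open 0.010
q [ 0.071 -0.364  2.167 -0.007  1.328  1.722] tool z (stop) [ 0.012 -0.006]
orange 722 [-32.3 -31.8] [63.8 64.6] 0.0 [-64.2 -64.   55.1] [-0.4  0.5 65.9]
blue 734 [-31.9 -97.8] [64.3 64.5] -0.1 [ -64.2 -130.    55. ] [  0.3 -65.6  65.9]
both 1471 [-32.3 -64.8] [ 64.5 130.4] 0.3 [ -64.2 -130.    55. ] [ 0.3  0.5 65.9]
white 484 [-174.  -185.6] [63.8 63.1] -7.7 [-207.8 -220.2   55.7] [-139.3 -156.5   65.8]
```

View pics/topL.png

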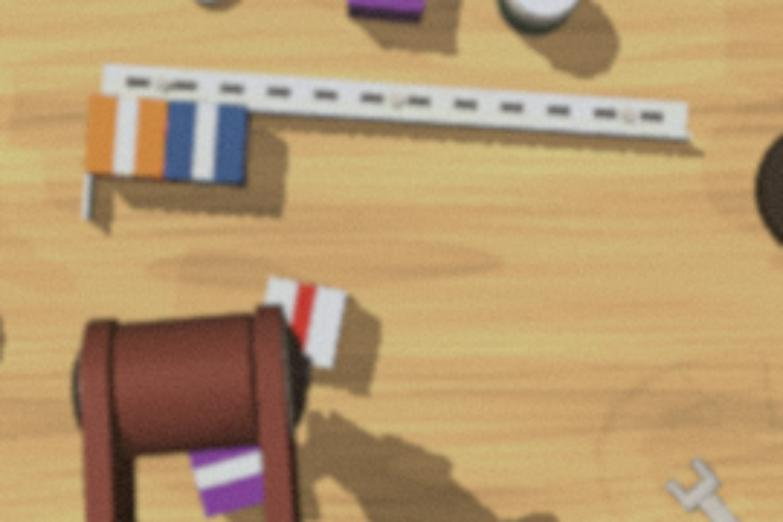

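Top crop: both cartons are at the rail, orange (128,137) and blue (206,143). Depth suggests a gap of about 1–2 mm between them, so I give blue one more gentle push along the rail.

Request:
send_rows --rows '[[1,[0,0,0],-10],[1,[0,0,0],-10],[1,[0,0,0],-10],[1,[0,0,0],-10],[1,[0,0,0],-10],[1,[0,0,0],-10],[1,[0,0,0],-10],[1,[0,0,0],-10],[1,[0,0,0],-10],[1,[-3,5,0],0]]'

```text
t: 40.52
tool_pos: [0.4684, 0.0698, 0.1264]
tool_rot: [2.291, 2.13, 0.01]
contact_force: [1.3, 0.7, 1.3]
opening: 0.0098
grip_force: 0.0
```

Request:
send_rows --rows '[[1,[0,6,0],0],[1,[0,6,0],0],[1,[0,0,0],0],[1,[0,0,5],0],[1,[0,0,4.8],0],[1,[0,0,0],0]]'

```text
t: 41.28
tool_pos: [0.5851, 0.0589, 0.0256]
tool_rot: [2.301, 2.129, -0.002]
contact_force: [-0.2, -0.7, -0.6]
opening: 0.0099
grip_force: 0.0
```

```bash
python3 -c "
from h import *
state()"
```

```text
t 41.27 stop xy [ -37.3 -167.6] z 25.6 toolx in stop deg 90.01 F [-0.2 -0.7 -0.6] open 0.010
```

Request:
send_rows --rows '[[1,[0.8,0.4,0],0],[1,[0.8,0,0],0],[1,[0.5,0,0],0],[1,[0.3,0,0],0],[1,[0.2,0,0],0],[1,[0.2,0,0],0]]'

```text
t: 42.02
tool_pos: [0.5949, 0.0853, 0.0301]
tool_rot: [2.295, 2.124, 0.005]
contact_force: [-1.2, -7.6, 1.7]
opening: 0.01
grip_force: 3.7
```

```bash
python3 -c "
from h import *
state()"
```

```text
t 42.02 stop xy [ -29.6 -140.5] z 30.1 toolx in stop deg 90.02 F [-1.2 -7.6  1.7] open 0.010
```

Request:
send_rows --rows '[[1,[0.2,0,0],0],[1,[0,0,0],0],[1,[-0.2,0,0],0],[1,[-0.3,0,0],0],[1,[-1,0,0],0],[1,[-2,0,0],0],[1,[0,0,-5],0],[1,[0,0,-5],0],[1,[-5,-2,-2],0],[1,[-5,-2,-2],0]]'

```text
t: 43.28
tool_pos: [0.5425, -0.0443, 0.1715]
tool_rot: [2.295, 2.124, 0.009]
contact_force: [-0.5, -1.7, -0.1]
opening: 0.0098
grip_force: 0.0
```

Request:
send_rows --rows '[[1,[0,-4,0],0],[1,[0,-4,0],0],[1,[0,0,0],0]]'

```text
t: 43.65
tool_pos: [0.461, -0.0369, 0.1682]
tool_rot: [2.299, 2.123, 0.008]
contact_force: [0.8, 0.8, 0.6]
opening: 0.0103
grip_force: 0.0
```

```bash
python3 m.py
python3 - <<'E'
from h import *
im=grab('side');cv2.imwrite('pics/sideL.png',cv2.resize(im['frame'][110:260,180:380],None,fx=4,fy=4,interpolation=2)[...,::-1])
im=dict(np.load('pics/top.npz'));W=world(im)
# gap check: rows across the cartons, z and colour along y
v=int(177);print([(u,int(round(float(W[v,u,2])*1000))if W[v,u,2]==W[v,u,2] else 0,im['frame'][v,u].tolist()) for u in range(202,213)])
E
```

```text
t 43.65 stop xy [-153.7 -272.7] z 168.2 toolx in stop deg 89.91 F [0.8 0.8 0.6] open 0.010
q [-0.239 -0.317  2.054 -0.003  1.391 -0.159] tool z (stop) [ 0.013 -0.005]
orange 715 [-32.3 -32. ] [64.4 63.8] -0.3 [-64.2 -64.2  55.1] [-0.3  0.2 65.9]
blue 724 [-31.9 -97.8] [64.6 65. ] 0.1 [ -64.3 -130.3   55. ] [  0.5 -65.3  66. ]
both 1454 [-32. -65.] [ 64.6 130.5] 0.2 [ -64.3 -130.3   55. ] [ 0.5  0.2 66. ]
white 481 [-173.1 -177.9] [48.5 63.9] -6.9 [-206.3 -199.6   55. ] [-139.3 -150.4   66. ]
[(202, 63, [209, 134, 70]), (203, 58, [205, 129, 65]), (204, 64, [209, 134, 67]), (205, 58, [197, 128, 61]), (206, 57, [172, 115, 77]), (207, 64, [123, 97, 111]), (208, 57, [78, 89, 129]), (209, 61, [69, 93, 136]), (210, 60, [63, 91, 133]), (211, 59, [66, 92, 132]), (212, 58, [69, 98, 139])]
```

View pics/sideL.png

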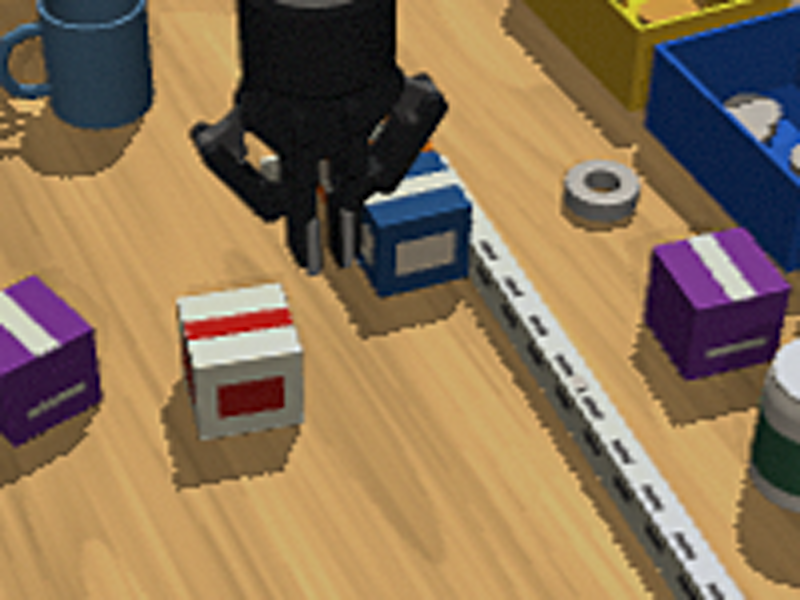

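Side crop: blue (420,225) is against the rail with orange directly behind it, white (240,360) is where it was, and the gripper hangs clear. The finger stop positions differ by exactly 64 mm (-76.5 and -140.5), and the top picture shows no dark gap at the seam, so the two cartons touch. I hand it in.

```bash
python3 -c "
from station import ctrl
print(ctrl.finish_job())"
```

```text
the job is handed in; nothing more can be done
None
```

I handed the job in at about 44 s: orange is flush in the corner of the stop and blue is flush against the rail, touching orange. The white carton did not move, and the arm finished clear. During the first slide along the rail, the gripper pressed on orange with about 9 N for a moment; I raised the fingers and it did not recur in that slide.

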